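Bolt the slide archive case shut against its safety catch

TASK

Bolt the slide archive case shut: with one fingertip press the red spring safety catch down and keep it down while the other fingertip pushes the black thumb piece of the bolt fully home towards the keep. Only when the bolt is home let the catch spring up again to lock it, then take the hand clear; nothing is to be gripped or lifted, and the small things round the case stay where they are.

Things in the scene. Friction and masses are not known exactly. Their poses are not given: they have to be found in the camera images.
- archive_case: Blue steel case with grey lid, 156 x 206 x 55 mm, fixed to the desk. Origin: centre of its underside, on the desk; z up, y along the bolt towards the keep (blue block at the +y end, 78 mm high, y 92..108 mm), x from the red catch (x=-30 mm) to the bolt (x=+30 mm). Between them a grey lock case (x -13..+13, y -56..+40 mm) is 70 mm high; bolt guides at x=+30, y 21..63 mm are 77 mm high.
- thumb_top (a point): Centre of the top of the black thumb piece, an upright plate 24 mm wide (case x), 8 mm thick (case y), its top 100 mm above the desk. At bolt = 0 it is at case x=+30, y=-35 mm; it moves with the bolt, a round 12 mm bar (axis 66 mm above the desk) that runs from it towards the keep. Behind it (case -y) is only the base plate, 57 mm above the desk.
- bolt (a joint): Slide of the bolt along case +y, in m: about 0 to 0.003 at the start (drawn, held by the catch), 0.040 fully home in the keep (hard stop). Friction about 1.5 N. With the catch up it locks: a tooth stops it after at most a few mm, also part of the way along.
- catch_top (a point): Centre of the top of the red spring catch, a straight bar 26 mm wide (case x) and 115 mm long (case y), at case x=-30, y=-27.5 mm; its top is 82 mm above the desk when up, 74 mm when fully down. It moves only straight down and a fingertip can slide along it. Its centre line is 60 mm from that of the thumb piece.
- catch (a joint): Travel of the catch downwards, in m: 0 up, 0.008 fully down (hard stop). Spring force 4.5 N at the top, 7 N fully down; it frees the bolt beyond about 0.005. It springs up by itself when let go.
- eraser: Loose pink eraser 18 x 34 x 11 mm in front of the case, origin at the centre of its underside; to be left alone.
- usb_stick: Loose grey USB stick 17 x 44 x 8 mm in front of the case, origin at the centre of its underside; to be left alone.
- jar_b: Loose white jar with blue cap, 40 x 40 x 51 mm, behind the case, origin at the centre of its underside; to be left alone.
- lens_case: Loose black lens case 52 x 52 x 30 mm behind the case, origin at the centre of its underside; to be left alone.

How it is judged:
By the outcome, as a careful person would: the job done as asked, in the order asked, and still so for the second after the job is handed in, with the robot touching nothing.
It also fails if it takes over 38 s, if anything falls off the work surface, if the arm or the gripper's body presses on something with over 40 N, if the wrist force passes 120 N, or if a joint passes its speed limit or range.

ROBOT

A 6-joint arm with a two-finger parallel gripper is mounted at the origin on a cart in front of the work surface, level with it; the furniture and walls round the work are solid. World frame = base frame: x ahead of the robot, y to its left, z up, the work surface at z = 0. Lengths are in mm, angles in rad, forces in N, time in s.
With the tool pointing down it reaches from about 325 to 850 mm from the base axis. Payload 15.5 kg.
Tool frame: the origin (TCP) lies at the very end of the fingers, on their centre line; the grasp point (between the pads) lies 19 mm behind it; z points along the fingers, y is the line along which they close (so a half turn about z gives the same grasp; the last joint's range is limited). The gripper opens to 91 mm and grips with 3 to 60 N. Pads are 32 mm wide; open, the fingers measure 118 mm over their backs; the gripper's body (76 mm by 178 mm) begins 60 mm behind the grasp point.
Start: joints at [1.044, 0.494, 1.345, -0, 1.302, -0.096], TCP at [261.562, 567.637, 213.915] pointing down, gripper open.
Joint ranges: [-2.91, 2.91], [-0.82, 2.16], [0.22, 2.67], [-1.22, 4.37], [0.12, 2.79], [-3.08, 3.08]. Speed limits (rad/s): [1.89, 1.89, 2.57, 3.01, 3.01, 3.01].

INTERFACE

Orientations are given as a unit quaternion [x, y, z, w].
In Python, from workcell import telemetry, optics, r gives the robot as it stands.
- The arm moves only by the tool jog_arm, never from a script. Its argument "increments" is a list of rows, each a list of 7 numbers: the shift along the tool's x, y, z each as a share of 10 cm, from -1 to 1, then the turn, a rotation vector about the tool's x, y, z each as a share of 360 degrees, from -1 to 1, then the finger opening in mm, from 0 to 91.2. In form: [[tx, ty, tz, rx, ry, rz, gripper], ...]. A call has 1 to 20 rows; each row is the pose to reach, as a shift and turn from the pose commanded when the call began, along the tool's axes at that moment, turning the shorter way round; what a row does not reach only later rows make up. A row lasts 1/10 s, in which the tool goes at most 50 mm and 8.59 degrees, less where a joint would pass 70% of its speed; a pose out of reach is approached as far as the arm can. A call with a number of a shift or a turn outside -1 to 1 is refused whole. A call with a gripper value outside its range is refused whole. The fingers move at their own pace and stop on an object; the grip force is fixed at half the most. Time passes only in rows, so rows that repeat a pose let the fingers close. It gives the time, the measured TCP pose, the force, the opening and the grip force at its end, in the units of the state.
- telemetry.state(): the state, without advancing time (a new reading comes with each control period).
- optics.snapshot(name): name is "scene" or "top"; returns a dict with "color" (384x512x3 uint8, red, green, blue), "z_map" (384x512 float32, mm along the optical axis (not along the pixel's ray), 0 where there is no reading), "mtx" (3x3 intrinsics, pixels), "dist" ([k1, k2, p1, p2, k3] as OpenCV has them; the pictures are not rectified), "extrinsics" (4x4, takes a point from camera to world coordinates). Camera axes: x right, y down, z forward; pixel columns grow to the right and rows downward; lengths in mm; the calibration is good to about 2 mm. A picture is of the moment at which its call begins.
- r.job_done(): hands the job in; it is judged then, once.
The state is a dict: "time_s": time; "joint_pos": joint angles; "joint_velocities": joint speeds; "tau": joint torques, N m; "ee_pos": TCP position; "ee_rot": TCP orientation; "force": force on the tool from outside, world axes, zero at the start; "ft_torque": the same for the moment, N m; "gripper_width": opening from 0.0 (shut) to 1.0 (fully open); "gripper_force": force on a finger pad.
Only numpy, scipy, OpenCV 4.12 (cv2) and the standard library are available. Lean on these libraries where they do the work, as an engineer would, in place of code of your own. Each camera call takes 0.05 s, during which the arm holds its last target. There are 200 camera calls.

## Working session

There is one attempt and no reset: what is moved stays moved. The work goes in short steps, Python scripts to look and compute and a tool call to move; the robot and the scene stay as the last step left them, time stands still between calls to the robot, and variables do not carry over. Pictures are saved under pics/ and viewed, at most 10 in all, crops included, and the job is handed in when it is done.

Besides the shell and the picture viewer there is one more tool, called after "Call:" by a JSON object that holds its "fn" and its "kwargs", one argument or row to a line. jog_arm: Moves the arm, as the interface text tells. Its arguments: {"type":"object","properties":{"increments":{"type":"array"}},"required":["increments"]}

```bash
mkdir -p pics; python3 - <<'E'
from workcell import telemetry, optics, r
import cv2,numpy as np
for n in("top","scene"):
    s=optics.snapshot(n); np.savez(f"pics/{n}1.npz",**s)
    cv2.imwrite(f"pics/{n}1.png",cv2.resize(s["color"][:,:,::-1],(800,600),interpolation=cv2.INTER_CUBIC))
    print(n,s["mtx"].round(1).tolist(),s["extrinsics"].round(3).tolist(),s["dist"])
st=telemetry.state();print({k:np.round(v,3).tolist() for k,v in st.items()})
E
```

```text
top [[428.8, 0.0, 252.7], [0.0, 428.8, 194.1], [0.0, 0.0, 1.0]] [[0.113, -0.973, 0.2, 407.756], [-0.994, -0.11, 0.022, 229.737], [0.001, -0.201, -0.98, 942.251], [0.0, 0.0, 0.0, 1.0]] [0.04502257 0.         0.         0.         0.        ]
scene [[418.3, 0.0, 255.0], [0.0, 418.3, 192.1], [0.0, 0.0, 1.0]] [[0.782, -0.339, 0.523, 108.698], [-0.622, -0.392, 0.677, -321.722], [-0.025, -0.855, -0.517, 520.676], [0.0, 0.0, 0.0, 1.0]] [0.00110072 0.         0.         0.         0.        ]
{'time_s': 0.1, 'joint_pos': [1.044, 0.494, 1.346, -0.0, 1.302, -0.095], 'joint_velocities': [0.001, -0.001, -0.001, 0.001, 0.001, -0.0], 'tau': [0.002, -88.024, -38.254, 0.071, 0.048, -0.0], 'ee_pos': [261.395, 567.373, 213.404], 'ee_rot': [0.214, 0.977, -0.0, -0.0], 'force': [-0.897, 0.001, 0.167], 'ft_torque': [-0.011, 0.006, -0.0], 'gripper_force': 0.0, 'gripper_width': 0.995}
```

View pics/top1.png

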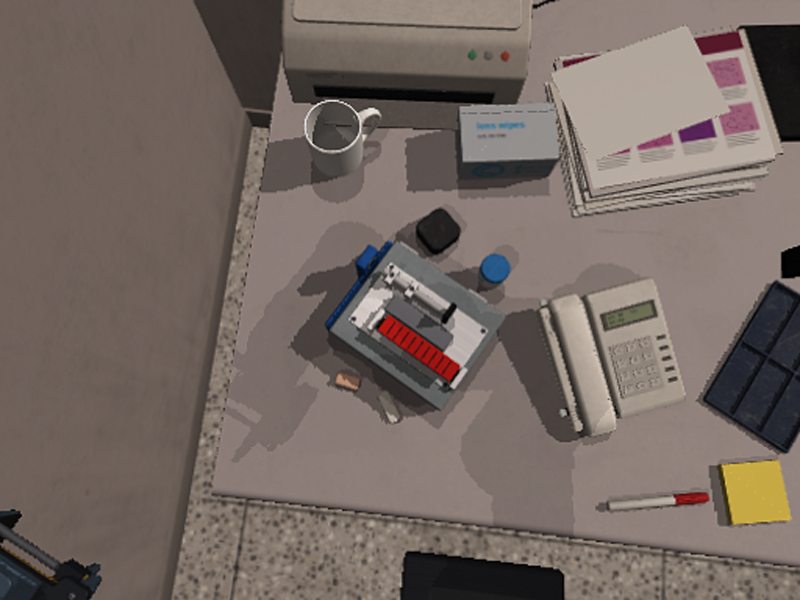

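View pics/scene1.png

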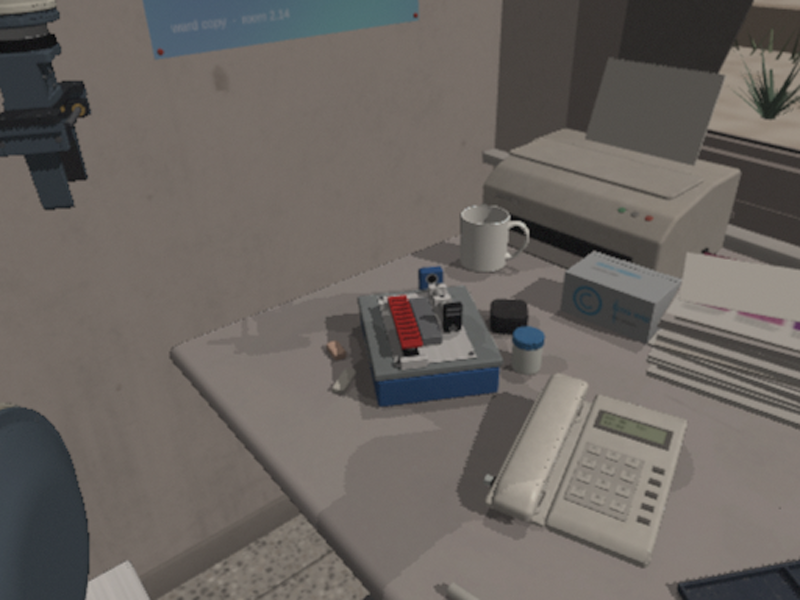

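The top view shows the red catch from about (385,323) to (455,372), the black thumb piece at (449,312) and the blue keep at (368,260). The eraser is at (347,381) and the USB stick at (390,407). The scene view shows the same case with the thumb piece at (452,316). I'll segment the red catch with depth and enlarge the case.

```bash
cat > h.py <<'E'
import numpy as np,cv2
def load(n): return dict(np.load(f"pics/{n}.npz"))
def pts(s,uv,z=None):
    """pixels -> world, with the depth map, or on world height z if given"""
    uv=np.asarray(uv,float).reshape(-1,2)
    n=cv2.undistortPoints(uv[:,None],s["mtx"],s["dist"])[:,0]
    d=np.c_[n,np.ones(len(n))]; R=s["extrinsics"][:3,:3]; t=s["extrinsics"][:3,3]
    w=d@R.T
    k=s["z_map"][uv[:,1].round().astype(int),uv[:,0].round().astype(int)] if z is None else (z-t[2])/w[:,2]
    return t+w*np.asarray(k)[:,None]
E
python3 - <<'E'
from h import *
for n in("top1","scene1"):
    s=load(n);c=s["color"].astype(int)
    m=(c[...,0]>110)&(c[...,1]<60)&(c[...,2]<70)
    k,l,st,_=cv2.connectedComponentsWithStats(m.astype(np.uint8)); i=1+np.argmax(st[1:,4])
    # close ribs
    v,u=np.nonzero(cv2.morphologyEx((l==i).astype(np.uint8),cv2.MORPH_CLOSE,np.ones((5,5))) )
    P=pts(s,np.c_[u,v]); g=abs(P[:,2]-82)<6; print(n,len(P),g.sum(),np.median(P[:,2]),st[i])
    P82=pts(s,np.c_[u,v],82)[g]; 
    rc=cv2.minAreaRect(P82[:,:2].astype(np.float32));print(rc, P[g].mean(0), np.linalg.eigh(np.cov(P[g][:,:2].T))[1][:,1])
s=load("top1");cv2.imwrite("pics/crop.png",cv2.resize(s["color"][140:275,200:330,::-1],(578,600),interpolation=cv2.INTER_CUBIC))
E
```

```text
top1 687 664 82.57066367726884 [242 202  52  42 596]
((528.860595703125, 212.60342407226562), (113.4871597290039, 24.25188446044922), 60.74067306518555) [528.86177622 212.49893973  82.5868188 ] [0.48607497 0.87391711]
scene1 387 376 81.83706248692522 [249 190  21  32 249]
((528.3998413085938, 212.50997924804688), (113.75166320800781, 23.16349220275879), 61.12434768676758) [527.01005877 209.79788883  81.84077384] [0.48108151 0.87667587]
```

View pics/crop.png

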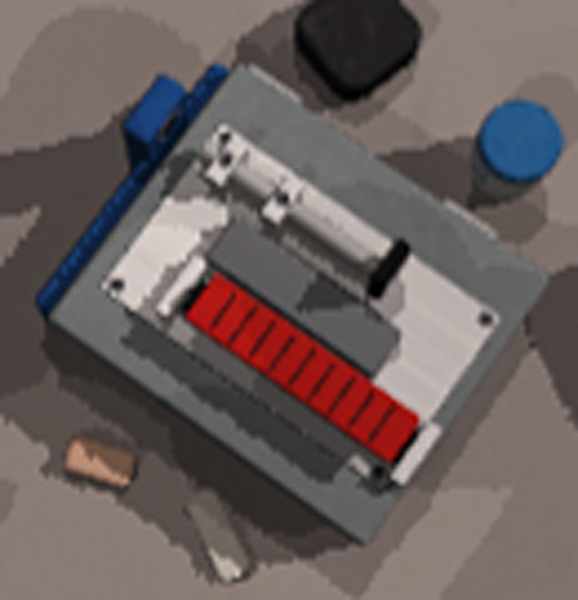

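The crop shows the catch running from the lower right to the upper left, with the keep at the upper left. The thumb top is at about (392,268) in the crop. The red catch measures 113 x 24 mm at z 82, which matches its given size. I'll check the thumb in the case frame and start the move.

```bash
cat >> h.py <<'E'
Y=np.array([.485,.8745]);X=np.array([Y[1],-Y[0]]);O=np.array([528.7,212.5])+30*X+27.5*Y
def case(p): d=np.atleast_2d(p)[:,:2]-O; return np.c_[d@X,d@Y]
def go(cx,cy,z):
    """tool-frame shift (mm) and yaw (deg about tool z) to case (cx,cy), height z"""
    from workcell import telemetry
    from scipy.spatial.transform import Rotation as Ro
    st=telemetry.state();R=Ro.from_quat(st["ee_rot"]);p=np.array(st["ee_pos"])
    T=Ro.from_matrix(np.array([[Y[0],X[0],0],[Y[1],X[1],0],[0,0,-1]]))
    print("case",case(p).round(1),"z",p[2].round(1),"shift",R.inv().apply(np.r_[O+cx*X+cy*Y,z]-p).round(1),"turn deg",np.degrees((R.inv()*T).as_rotvec()).round(2),"F",np.round(st["force"],1),"F case y",np.dot(np.array(st["force"])[:2],Y).round(1),"t",st["time_s"],"w",round(st["gripper_width"]*91.2,1))
E
python3 - <<'E'
from h import *
s=load("top1")
print("O",O,"thumb",case(pts(s,[[288.2,200.3]],100)),pts(s,[[288.2,200.3]]),"keep",case(pts(s,[[235.5,162]],78)))
go(0,-62,150)
E
```

```text
O [568.2725  221.99875] thumb [[ 27.96534037 -36.68640045]] [[575.03292555 176.32104689  99.50892202]] keep [[ 35.65105289 100.00645048]]
case [[-435.9  153.2]] z 213.4 shift [-418.6 -247.    63.6] turn deg [-5.000e-02  5.000e-02  9.427e+01] F [-0.9  0.   0.2] F case y -0.4 t 0.1 w 90.7
```

Call:
{"fn": "jog_arm", "kwargs": {
  "increments": [
    [-1, -0.59, 0, 0, 0, 0, 46.6],
    [-1, -0.59, 0, 0, 0, 0, 46.6],
    [-1, -0.59, 0, 0, 0, 0, 46.6]
  ]
}}

```text
time_s: 0.4
ee_pos: [329.2, 469.0, 213.6]
ee_rot: [0.215, 0.977, -0.001, 0.0]
force: [-0.8, 1.5, -0.3]
gripper_width: 0.766
gripper_force: 0.0
```

Call:
{"fn": "jog_arm", "kwargs": {
  "increments": [
    [-1, -0.59, 0, 0, 0, 0, 46.6],
    [-1, -0.59, 0, 0, 0, 0, 46.6],
    [-1, -0.59, 0, 0, 0, 0, 46.6]
  ]
}}

```text
time_s: 0.7
ee_pos: [395.5, 373.8, 213.8]
ee_rot: [0.215, 0.977, -0.0, 0.0]
force: [0.1, 0.6, 0.8]
gripper_width: 0.52
gripper_force: 0.0
```

Call:
{"fn": "jog_arm", "kwargs": {
  "increments": [
    [-1, -0.59, 0, 0, 0, 0, 46.6],
    [-1, -0.59, 0, 0, 0, 0, 46.6],
    [-1, -0.59, 0, 0, 0, 0, 46.6]
  ]
}}

```text
time_s: 1.0
ee_pos: [461.8, 278.7, 213.9]
ee_rot: [0.215, 0.977, -0.0, 0.0]
force: [0.6, 0.8, -0.0]
gripper_width: 0.508
gripper_force: 0.0
```

Call:
{"fn": "jog_arm", "kwargs": {
  "increments": [
    [-1, -0.6, 0.3, 0, 0, 0.262, 46.6],
    [-1, -0.6, 0.3, 0, 0, 0.262, 46.6],
    [-1, -0.6, 0.3, 0, 0, 0.262, 46.6],
    [-1, -0.6, 0.3, 0, 0, 0.262, 46.6],
    [-1, -0.6, 0.3, 0, 0, 0.262, 46.6],
    [-1, -0.6, 0.3, 0, 0, 0.262, 46.6],
    [-1, -0.6, 0.3, 0, 0, 0.262, 46.6],
    [-1, -0.6, 0.3, 0, 0, 0.262, 46.6],
    [-1, -0.6, 0.3, 0, 0, 0.262, 46.6],
    [-1, -0.6, 0.3, 0, 0, 0.262, 46.6],
    [-1, -0.6, 0.3, 0, 0, 0.262, 46.6],
    [-1, -0.6, 0.3, 0, 0, 0.262, 46.6],
    [-1, -0.6, 0.3, 0, 0, 0.262, 46.6],
    [-1, -0.6, 0.3, 0, 0, 0.262, 46.6]
  ]
}}

```text
time_s: 2.4
ee_pos: [525.6, 185.3, 183.8]
ee_rot: [0.861, 0.509, -0.0, -0.0]
force: [0.4, -0.0, -0.8]
gripper_width: 0.509
gripper_force: 0.0
```

```bash
python3 -c "
from h import *
go(0,-62,110)"
```

```text
case [[-19.5 -52.8]] z 183.8 shift [-9.2 19.5 73.8] turn deg [-0.01  0.    0.18] F [ 0.4 -0.  -0.8] F case y 0.2 t 2.4 w 46.4
```

Call:
{"fn": "jog_arm", "kwargs": {
  "increments": [
    [-0.1, 0.195, 0.3, 0, 0, 0.0005, 46.6],
    [-0.1, 0.195, 0.7, 0, 0, 0.0005, 46.6],
    [-0.1, 0.195, 0.7, 0, 0, 0.0005, 46.6],
    [-0.1, 0.195, 0.7, 0, 0, 0.0005, 46.6]
  ]
}}

```text
time_s: 2.8
ee_pos: [537.5, 166.9, 114.2]
ee_rot: [0.862, 0.506, -0.001, -0.0]
force: [0.7, -0.6, 0.4]
gripper_width: 0.509
gripper_force: 0.0
```

```bash
python3 - <<'E'
from h import *
from workcell import optics
go(0,-62,90)
a=[]
for n,(v,u,k) in {"top":((130,200),(200,330),4),"scene":((150,220),(210,340),4)}.items():
    s=optics.snapshot(n); np.savez(f"pics/{n}2.npz",**s)
v=load("top2")["color"][130:270,210:330];w=load("scene2")["color"][130:270,215:335]
cv2.imwrite("pics/b.png",cv2.resize(np.hstack([v,w])[:,:,::-1],(800,467),interpolation=cv2.INTER_CUBIC))
E
```

```text
case [[ -0.2 -63.1]] z 114.2 shift [ 1.1  0.2 24.2] turn deg [-0.07  0.05 -0.15] F [ 0.7 -0.6  0.4] F case y -0.2 t 2.8 w 46.4
```

View pics/b.png

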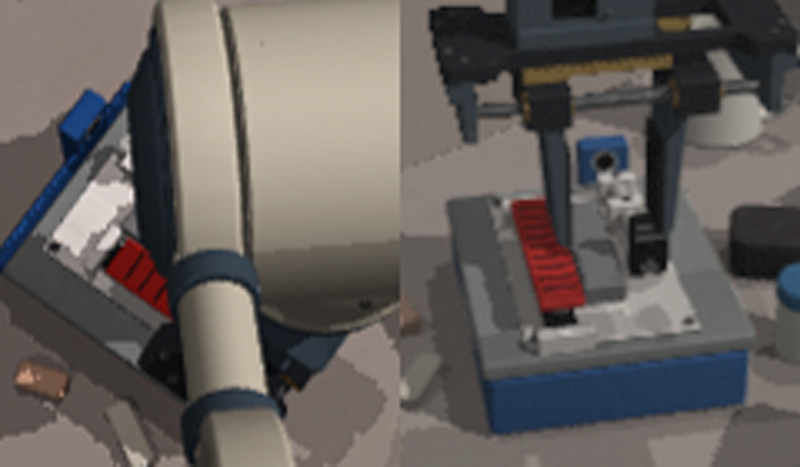

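The left panel, from the top camera, is mostly hidden by the arm. In the right panel the left fingertip is at about (557,245), over the catch line, and the right one is at about (665,235), behind the thumb piece at (648,245). I'll go down slowly.

Call:
{"fn": "jog_arm", "kwargs": {
  "increments": [
    [0, 0, 0.15, 0, 0, 0, 46.6],
    [0, 0, 0.25, 0, 0, 0, 46.6],
    [0, 0, 0.29, 0, 0, 0, 46.6],
    [0, 0, 0.3, 0, 0, 0, 46.6],
    [0, 0, 0.3, 0, 0, 0, 46.6]
  ]
}}

```text
time_s: 3.4
ee_pos: [538.0, 166.9, 84.3]
ee_rot: [0.863, 0.506, 0.0, 0.0]
force: [0.0, -0.4, -0.4]
gripper_width: 0.512
gripper_force: 0.0
```

Call:
{"fn": "jog_arm", "kwargs": {
  "increments": [
    [0, 0, 0.02, 0, 0, 0, 46.6],
    [0, 0, 0.04, 0, 0, 0, 46.6],
    [0, 0, 0.04, 0, 0, 0, 46.6],
    [0, 0, 0.04, 0, 0, 0, 46.6]
  ]
}}

```text
time_s: 3.8
ee_pos: [538.2, 166.9, 80.2]
ee_rot: [0.863, 0.506, 0.0, 0.0]
force: [1.5, 0.6, 4.8]
gripper_width: 0.512
gripper_force: 2.3
```

```bash
python3 -c "
from h import *
go(0,-63,75)"
```

```text
case [[  0.5 -62.8]] z 80.2 shift [-0.2 -0.5  5.2] turn deg [ 0.04 -0.03 -0.23] F [1.5 0.6 4.8] F case y 1.3 t 3.8 w 46.6
```

The catch is in contact with about 5 N, as expected from the spring. Now I'll press it down.

Call:
{"fn": "jog_arm", "kwargs": {
  "increments": [
    [0, 0, 0.02, 0, 0, 0, 46.6],
    [0, 0, 0.04, 0, 0, 0, 46.6],
    [0, 0, 0.055, 0, 0, 0, 46.6],
    [0, 0, 0.055, 0, 0, 0, 46.6],
    [0, 0, 0.055, 0, 0, 0, 46.6]
  ]
}}

```text
time_s: 4.3
ee_pos: [538.2, 166.9, 74.7]
ee_rot: [0.863, 0.506, 0.0, 0.0]
force: [1.0, 1.1, 6.4]
gripper_width: 0.512
gripper_force: 3.1
```

```bash
python3 -c "
from h import *
go(0,-63,75)"
```

```text
case [[  0.5 -62.8]] z 74.7 shift [-0.2 -0.5 -0.3] turn deg [ 0.03 -0.03 -0.23] F [1.  1.1 6.4] F case y 1.5 t 4.3 w 46.7
```

Call:
{"fn": "jog_arm", "kwargs": {
  "increments": [
    [0.02, 0, 0, 0, 0, 0, 46.6],
    [0.04, 0, 0, 0, 0, 0, 46.6],
    [0.06, 0, 0, 0, 0, 0, 46.6],
    [0.08, 0, 0, 0, 0, 0, 46.6],
    [0.1, 0, 0, 0, 0, 0, 46.6],
    [0.12, 0, 0, 0, 0, 0, 46.6],
    [0.14, 0, 0, 0, 0, 0, 46.6],
    [0.14, 0, 0, 0, 0, 0, 46.6]
  ]
}}

```text
time_s: 5.1
ee_pos: [544.2, 178.7, 74.4]
ee_rot: [0.863, 0.506, -0.001, 0.0]
force: [-1.9, -1.7, 6.1]
gripper_width: 0.507
gripper_force: 3.3
```

```bash
python3 -c "
from h import *
go(0,-15,74.7)"
```

```text
case [[  0.  -49.6]] z 74.4 shift [34.6 -0.1 -0.3] turn deg [-0.03  0.06 -0.21] F [-1.9 -1.7  6.1] F case y -2.4 t 5.1 w 46.2
```

Call:
{"fn": "jog_arm", "kwargs": {
  "increments": [
    [0.02, 0, 0, 0, 0, 0, 46.6],
    [0.04, 0, 0, 0, 0, 0, 46.6],
    [0.06, 0, 0, 0, 0, 0, 46.6],
    [0.08, 0, 0, 0, 0, 0, 46.6],
    [0.1, 0, 0, 0, 0, 0, 46.6],
    [0.12, 0, 0, 0, 0, 0, 46.6],
    [0.14, 0, 0, 0, 0, 0, 46.6],
    [0.16, 0, 0, 0, 0, 0, 46.6],
    [0.18, 0, 0, 0, 0, 0, 46.6],
    [0.2, 0, 0, 0, 0, 0, 46.6],
    [0.22, 0, 0, 0, 0, 0, 46.6],
    [0.24, 0, 0, 0, 0, 0, 46.6],
    [0.26, 0, 0, 0, 0, 0, 46.6],
    [0.28, 0, 0, 0, 0, 0, 46.6]
  ]
}}

```text
time_s: 6.5
ee_pos: [557.8, 202.8, 74.5]
ee_rot: [0.863, 0.506, -0.001, 0.0]
force: [-2.2, -5.3, 7.5]
gripper_width: 0.51
gripper_force: 4.0
```

```bash
python3 - <<'E'
from h import *
from workcell import optics
go(0,-15,74.7)
s=optics.snapshot("scene")
cv2.imwrite("pics/c.png",cv2.resize(s["color"][150:260,220:330,::-1],(600,600),interpolation=cv2.INTER_CUBIC))
E
```

```text
case [[  0.1 -21.9]] z 74.5 shift [ 6.9 -0.1 -0.3] turn deg [-0.03  0.09 -0.22] F [-2.2 -5.3  7.5] F case y -5.7 t 6.5 w 46.5
```

View pics/c.png

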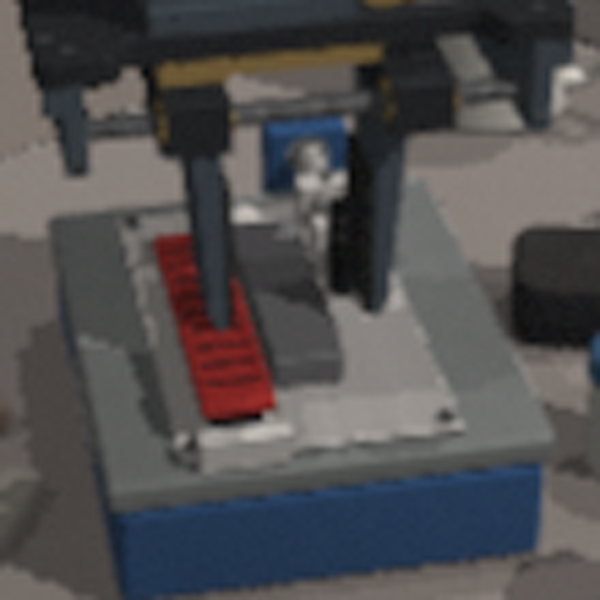

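The left fingertip presses on the catch at about (215,325), and the right one at (378,305) has pushed the thumb piece, dark at (345,280), well forward. I'll go on in small steps until I feel the stop.

Call:
{"fn": "jog_arm", "kwargs": {
  "increments": [
    [0.02, 0, 0, 0, 0, 0, 46.6],
    [0.035, 0, 0, 0, 0, 0, 46.6],
    [0.05, 0, 0, 0, 0, 0, 46.6],
    [0.05, 0, 0, 0, 0, 0, 46.6]
  ]
}}

```text
time_s: 6.95
ee_pos: [560.3, 207.4, 74.4]
ee_rot: [0.863, 0.506, -0.001, 0.0]
force: [-2.0, -3.3, 6.9]
gripper_width: 0.512
gripper_force: 3.5
```

Call:
{"fn": "jog_arm", "kwargs": {
  "increments": [
    [0.01, 0, 0, 0, 0, 0, 46.6],
    [0.02, 0, 0, 0, 0, 0, 46.6],
    [0.02, 0, 0, 0, 0, 0, 46.6]
  ]
}}

```text
time_s: 7.25
ee_pos: [561.2, 209.0, 74.4]
ee_rot: [0.863, 0.506, -0.001, 0.0]
force: [-2.0, -3.2, 6.5]
gripper_width: 0.509
gripper_force: 3.7
```

```bash
python3 -c "
from h import *
go(0,-15,74.7)"
```

```text
case [[  0.1 -14.8]] z 74.4 shift [-0.2 -0.1 -0.3] turn deg [-0.04  0.08 -0.22] F [-2.  -3.2  6.5] F case y -3.8 t 7.25 w 46.4
```

No stop felt yet, so I'll keep going.

Call:
{"fn": "jog_arm", "kwargs": {
  "increments": [
    [0.01, 0, 0, 0, 0, 0, 46.6],
    [0.015, 0, 0, 0, 0, 0, 46.6],
    [0.015, 0, 0, 0, 0, 0, 46.6]
  ]
}}

```text
time_s: 7.55
ee_pos: [561.3, 209.2, 74.4]
ee_rot: [0.863, 0.506, -0.002, 0.0]
force: [-6.0, -14.0, 12.5]
gripper_width: 0.51
gripper_force: 8.9
```

Call:
{"fn": "jog_arm", "kwargs": {
  "increments": [
    [0.01, 0, 0, 0, 0, 0, 46.6],
    [0.015, 0, 0, 0, 0, 0, 46.6],
    [0.015, 0, 0, 0, 0, 0, 46.6]
  ]
}}

```text
time_s: 7.85
ee_pos: [561.3, 209.4, 74.4]
ee_rot: [0.863, 0.506, -0.003, 0.001]
force: [-10.2, -23.5, 17.6]
gripper_width: 0.512
gripper_force: 14.1
```

The bolt hit its hard stop at case y about -14.5, roughly 40 mm of travel. I'll ease the push off to a light touch and let the catch rise.

Call:
{"fn": "jog_arm", "kwargs": {
  "increments": [
    [-0.015, 0, 0, 0, 0, 0, 46.6],
    [-0.027, 0, 0, 0, 0, 0, 46.6],
    [-0.027, 0, 0, 0, 0, 0, 46.6]
  ]
}}

```text
time_s: 8.15
ee_pos: [561.3, 209.1, 74.4]
ee_rot: [0.863, 0.506, -0.001, -0.0]
force: [-2.5, -4.6, 8.1]
gripper_width: 0.511
gripper_force: 6.8
```

```bash
python3 -c "
from h import *
go(0,-15,74.7)"
```

```text
case [[  0.1 -14.7]] z 74.4 shift [-0.3 -0.1 -0.3] turn deg [-0.04  0.07 -0.25] F [-2.5 -4.6  8.1] F case y -5.2 t 8.15 w 46.6
```

Call:
{"fn": "jog_arm", "kwargs": {
  "increments": [
    [0, 0, -0.02, 0, 0, 0, 46.6],
    [0, 0, -0.05, 0, 0, 0, 46.6],
    [0, 0, -0.08, 0, 0, 0, 46.6],
    [0, 0, -0.11, 0, 0, 0, 46.6],
    [-0.03, 0, -0.11, 0, 0, 0, 46.6],
    [-0.1, 0, -0.15, 0, 0, 0, 46.6],
    [-0.15, 0, -0.3, 0, 0, 0, 46.6],
    [-0.15, 0, -0.6, 0, 0, 0, 46.6],
    [-0.15, 0, -0.9, 0, 0, 0, 46.6],
    [-0.15, 0, -0.9, 0, 0, 0, 46.6]
  ]
}}

```text
time_s: 9.15
ee_pos: [556.7, 197.0, 169.4]
ee_rot: [0.863, 0.506, 0.003, 0.001]
force: [0.5, 1.0, 0.4]
gripper_width: 0.513
gripper_force: 0.0
```

Call:
{"fn": "jog_arm", "kwargs": {
  "increments": [
    [-0.5, 0, -0.2, 0, 0, 0, 46.6],
    [-1, 0, -0.4, 0, 0, 0, 46.6],
    [-1, 0, -0.4, 0, 0, 0, 46.6],
    [-1, 0, -0.4, 0, 0, 0, 46.6]
  ]
}}

```text
time_s: 9.55
ee_pos: [505.6, 108.4, 205.6]
ee_rot: [0.863, 0.505, 0.001, 0.0]
force: [-0.1, 0.5, -0.2]
gripper_width: 0.509
gripper_force: 0.0
```

```bash
python3 - <<'E'
from h import *
from workcell import optics
go(0,-15,74.7)
for n in("scene","top"):
    s=optics.snapshot(n); np.savez(f"pics/{n}3.npz",**s)
    c=s["color"].astype(int); m=(c[...,0]>110)&(c[...,1]<60)&(c[...,2]<70); m[:180]=0; m[260:]=0; m[:,:235]=0;m[:,300:]=0
    v,u=np.nonzero(m)
    P=pts(s,np.c_[u,v]);print(n,len(P),np.median(P[:,2]))
a=load("scene3")["color"][140:260,215:335];b=load("top3")["color"][140:260,205:325]
cv2.imwrite("pics/d.png",cv2.resize(np.hstack([a,b])[:,:,::-1],(800,400),interpolation=cv2.INTER_CUBIC))
E
```

```text
case [[   0.3 -129.7]] z 205.6 shift [114.6  -1.2 131. ] turn deg [ 0.08 -0.06 -0.34] F [-0.1  0.5 -0.2] F case y 0.4 t 9.55 w 46.5
scene 385 81.74972445368854
top 647 82.45804127509496
```

View pics/d.png

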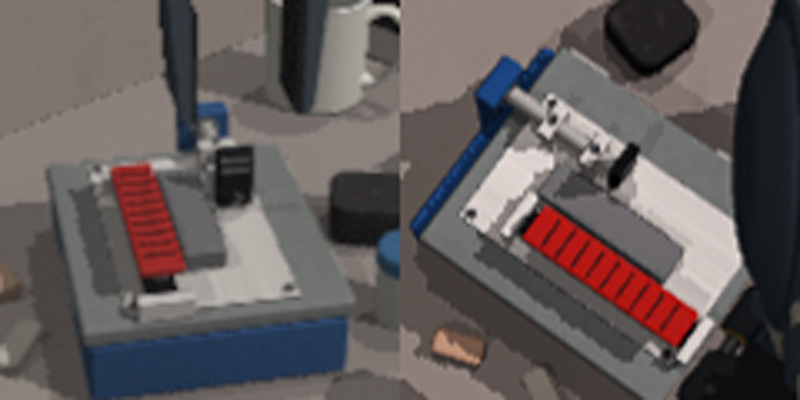

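The right panel shows the bar seated in the blue keep at (500,90) and the thumb piece moved forward to (625,160). The catch is up again at z 82, and the small things haven't moved. I'll check the thumb position once, then hand in.

```bash
python3 - <<'E'
from h import *
t=case(pts(load("top3"),[[205+226/3.333,140+162/3.333]],100))[0]; print(t)
if abs(t[1]-5)<4:
    from workcell import r; print(r.job_done())
E
```

```text
[29.72545016  2.06211284]
the job is handed in; nothing more can be done
None
```

The bolt is home against its hard stop, about 40 mm of travel; the final camera check put the thumb piece within 3 mm of that. The catch then sprang back up to 82 mm, the hand is clear, the small things look unmoved, and the job was handed in at about 9.7 s.

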